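# Lock the trimmer spool cover

## Task

The head of the line trimmer lies upside down on the shed bench with its cover off. Set the yellow spool cover into the round black head with its two lugs in the two entry gaps, twist it clockwise (seen from above) until the lugs are locked fully home, and let go. Leave the old green cover, whose lugs have snapped off, where it is.

Things in the scene. Friction and masses are not known exactly. Their poses are not given: they have to be found in the camera images.
- cover_grip (a point): Yellow cover, 150 g, loose: a round nose (60 mm wide, 24 high) below a round plate (94 mm wide, 12 thick) with a finger bar on top (60 mm long, 24 wide, 42 high). Point: bar centre, on the axis, 57 mm above the nose's underside, 33 above the plate's; z up, x along the bar. Same after a half turn. Bench stands at z = 0.
- lug (a point): Outer end of one of the yellow cover's two lugs, on the cover's +x side; the other is opposite. They stick out from the nose, under the plate, in line with the finger bar: each ends 46 mm from the axis, 16 mm wide, 7 thick, 4 to 11 mm above the nose's underside. Axes as the cover's.
- mouth (a point): Fixed black cup, 112 mm. Point: mouth centre at its top face, 85 mm up; z up. Mouth: 70 mm hole in a grey flange, lug gaps along +x and -x, each by a brass eyelet; shaft leaves low along +x. Enter with bar along x (spare 4 mm, 10 deg) till the plate rests on the top face, bar centre 33 mm over this point; then it turns freely clockwise from above to a stop at 60 deg, with 4 mm height play.
- oldcover_grip (a point): Old green cover, loose on the bench, same shape and size as the yellow one but without lugs: to be left alone. Point: centre of its finger bar, 57 mm above its underside, x along the bar. It and the yellow one swap places between runs.
Not all that is in view belongs to the job. Of the things shaped like the part that bears cover_grip, the yellow one is meant.

How it is judged:
On the way:
1. the yellow cover is down in the mouth of the head, its plate within 9 mm of the top face (z of cover_grip in the frame of mouth below 0.042 m and horizontal distance between cover_grip and mouth below 0.012 m), for 0.1 s.
At the end, for the whole second after the job is handed in: The yellow cover sits level in the mouth of the head (centre within 12 mm, plate within 9 mm of the top face, tilt under 0.15 rad) and is turned by at least 0.75 rad (43 degrees, the stop being at 60) from the entry gaps, so that its lugs are held below the flange (all of step 1 and z of cover_grip in the frame of mouth above 0.025 m and angle between cover_grip's own z axis and vertical below 0.15 rad and angle between the x axis of cover_grip and the x axis of mouth, either way round above 0.75 rad); the robot touches nothing.
It fails at once if the old green cover is moved by more than 40 mm (distance of oldcover_grip from where it was at the start of the episode above 0.04 m).
It also fails if it takes over 40 s, if anything falls off the work surface, if the arm or the gripper's body presses on something with over 40 N, if the wrist force passes 120 N, or if a joint passes its speed limit or range.

## Robot

A 6-joint arm with a two-finger parallel gripper is mounted at the origin on the work surface. World frame = base frame: x ahead of the robot, y to its left, z up, the work surface at z = 0. Lengths are in m, angles in rad, forces in N, time in s.
With the tool pointing down it reaches from about 0.35 to 0.975 m from the base axis. Payload 4.9 kg.
Tool frame: the origin (TCP) lies between the finger pads; the fingertips stand 22 mm ahead of it and the grasp point (between the pads) lies 3 mm ahead of it; z points along the fingers, y is the line along which they close (so a half turn about z gives the same grasp; the last joint's range is limited). The gripper opens to 85 mm and grips with 20 to 120 N. Pads are 22 mm wide; open, the fingers measure 114 mm over their backs; the gripper's body (76 mm by 85 mm) begins 54 mm behind the grasp point. The pads swing forward as they close: fully open they stand 13 mm farther back than shut.
Start: joints at [0.995, 0.053, 1.613, -0, 1.476, -0.119], TCP at [0.276, 0.561, 0.253] pointing down, gripper open.
Joint ranges: [-3.01, 3.01], [-1.01, 2.22], [0.06, 2.58], [-1.02, 4.17], [0.09, 2.62], [-3.14, 3.14]. Speed limits (rad/s): [2.57, 2.57, 3.14, 3.14, 3.14, 3.14].

## Interface

Orientations are given as a unit quaternion [w, x, y, z].
In Python, from plant import state, grab_frame, get_calibration, job_done, recognise, regions_of gives the robot as it stands.
- The arm moves only by the tool apply_moves, never from a script. Its argument "targets" is a list of rows, each an object with "translation": the shift along the tool's x, y, z normalised to -1 to 1, where 1 is 100 mm, a list of three; "twist": the turn about the tool's z normalised to -1 to 1, where 1 is 0.1 rad; "hand": the opening, from 0 (shut) to 1 (fully open). A call has 1 to 8 rows; each row shifts and turns the commanded pose from where the row before left it, along the tool's axes as they then stand; what a row does not reach is not made up. A row lasts 1/10 s, in which the tool goes at most 50 mm and 8.59 degrees, less where a joint would pass 70% of its speed; a pose out of reach is approached as far as the arm can. A call with a number of a shift or a turn outside -1 to 1 is refused whole. A call with a gripper value outside its range is refused whole. The fingers move at their own pace and stop on an object; the grip force is fixed at half the most. Time passes only in rows, so rows that do not move let the fingers close. It gives the time, the measured TCP pose, the force, the opening and the grip force at its end, in the units of the state.
- state(): the state, without advancing time (a new reading comes with each control period).
- grab_frame(name): name is "scene" or "top" or "wrist"; returns the picture (400x640x3 uint8, red, green, blue); there is no depth.
- get_calibration(name): a dict with "camera_matrix" (3x3 intrinsics, pixels), "pose" (4x4, takes a point from camera to world coordinates). Camera axes: x right, y up, looking along -z (the intrinsics and any distortion apply to the point x, -y, -z); pixel columns grow to the right and rows downward; lengths in m; the calibration is good to about 2 mm. A picture is of the moment at which its call begins: read the wrist's pose just before it. get_calibration takes no time and is no camera call; for the wrist camera it gives the pose at the moment of the call.
- job_done(): hands the job in; it is judged then, once.
Trained networks look in the newest picture that a camera, given by its name, has taken for a name from the list of things; names that differ only in an ending like _2 or _b are one class to them, and where a whole thing is asked for, a point or a joint stands for the part that bears it (a point fixed in the world has none). Each returns a list of dicts, best first, with "score" (0 to 1); they miss things now and then, are a little off and sometimes report something else, mostly with a low value. They report only what shows in the picture. A call takes as long as a camera call. They do not tell look-alikes from the thing itself.
- recognise(camera, query): "point" ([x, y, z] in m, in world coordinates, good to about 4 mm: the middle of the surface that is visible of it).
- regions_of(camera, query): "pixels" (400x640 bool, what is visible of it).
The state is a dict: "time": time; "joint_pos": joint angles; "joint_vel": joint speeds; "joint_efforts": joint torques, N m; "tool_pos": TCP position; "tool_rot": TCP orientation; "contact_force": force on the tool from outside, world axes, zero at the start; "ft_torque": the same for the moment, N m; "gripper_width": opening from 0.0 (shut) to 1.0 (fully open); "grasp_force": force on a finger pad.
Only numpy, scipy, OpenCV 4.12 (cv2) and the standard library are available. Lean on these libraries where they do the work, as an engineer would, in place of code of your own. Each camera call takes 0.05 s, during which the arm holds its last target. There are 200 camera calls.

## Working session

There is one attempt and no reset: what is moved stays moved. The work goes in short steps, Python scripts to look and compute and a tool call to move; the robot and the scene stay as the last step left them, time stands still between calls to the robot, and variables do not carry over. Pictures are saved under pics/ and viewed, at most 10 in all, crops included, and the job is handed in when it is done.

Besides the shell and the picture viewer there is one more tool, called after "Request:" in YAML: its name, and indented under it one key for each argument. apply_moves: Moves the arm, as the interface text tells. Its arguments: {"type":"object","properties":{"targets":{"type":"array"}},"required":["targets"]}

```bash
mkdir -p pics; ls
cat > h.py <<'E'
import numpy as np,cv2
from plant import *
def save(n,im): cv2.imwrite(n,cv2.cvtColor(im,cv2.COLOR_RGB2BGR))
def ray(cam,u,v,z,cal=None):
    c=cal or get_calibration(cam);K=np.array(c["camera_matrix"]);P=np.array(c["pose"])
    d=np.linalg.inv(K)@[u,v,1];d=P[:3,:3]@[d[0],-d[1],-d[2]];o=P[:3,3]
    return o+d*(z-o[2])/d[2]
def proj(cam,p,cal=None):
    c=cal or get_calibration(cam);K=np.array(c["camera_matrix"]);P=np.array(c["pose"])
    q=P[:3,:3].T@(np.array(p)-P[:3,3]);q=K@[q[0],-q[1],-q[2]];return q[:2]/q[2]
E
python3 - <<'E'
from h import *
np.set_printoptions(precision=3,suppress=True)
ims=[]
for c in ["scene","top"]:
    im=grab_frame(c);ims.append(im);save(f"pics/{c}0.png",im)
    for q in ["cover_grip","lug","mouth","oldcover_grip"]:
        for r in recognise(c,q)[:4]: print(c,q,np.array(r["point"]),round(r["score"],2),proj(c,r["point"]))
print(state()["tool_pos"],state()["tool_rot"],state()["time"])
E
```

```text
pics
scene cover_grip [ 0.504 -0.11   0.032] 0.72 [301.21  241.426]
scene cover_grip [0.383 0.002 0.039] 0.71 [342.536 193.61 ]
scene cover_grip [ 0.37  -0.124  0.037] 0.59 [288.105 196.504]
scene lug [ 0.508 -0.114  0.037] 0.96 [299.101 241.475]
scene lug [ 0.365 -0.122  0.037] 0.78 [288.91  195.111]
scene lug [0.389 0.003 0.034] 0.6 [343.651 196.607]
scene mouth [0.624 0.115 0.039] 0.72 [422.737 271.696]
scene oldcover_grip [ 0.488 -0.314  0.037] 0.74 [202.357 247.044]
top cover_grip [ 0.487 -0.112  0.036] 0.88 [346.516 184.649]
top cover_grip [ 0.35  -0.124  0.041] 0.73 [352.799 257.735]
top cover_grip [0.37  0.003 0.036] 0.59 [285.193 245.798]
top lug [ 0.351 -0.122  0.035] 0.89 [351.674 256.847]
top lug [ 0.488 -0.11   0.039] 0.72 [345.746 184.136]
top lug [0.37  0.002 0.036] 0.55 [285.985 245.809]
top mouth [0.582 0.123 0.05 ] 0.63 [222.844 132.799]
top oldcover_grip [ 0.475 -0.315  0.037] 0.71 [454.566 192.247]
[0.276 0.561 0.253] [-0.     0.226  0.974 -0.   ] 0.5
```

View pics/top0.png

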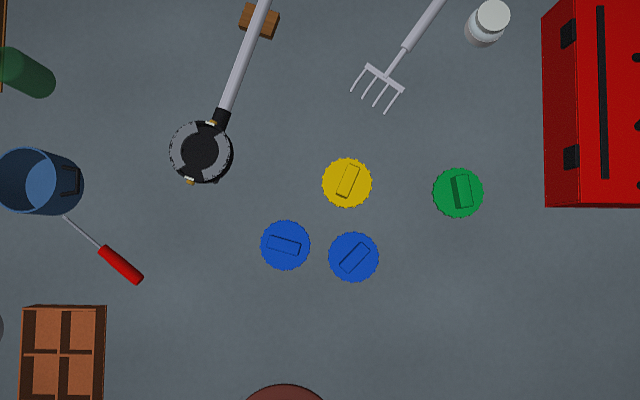

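View pics/scene0.png

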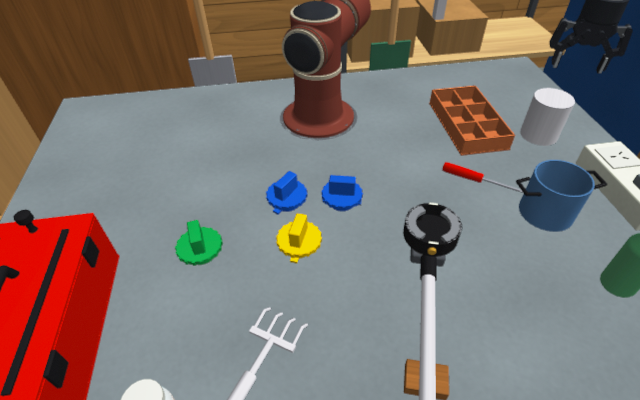

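Things that could be taken for the cover (top picture): yellow (346,184), green (457,192, the old one), blue (285,245) and blue (353,257). I choose the yellow one. The head is at (200,152), with brass eyelets at (211,122) and (190,181).

Run:
```python
from h import *
np.set_printoptions(precision=4,suppress=True)
im=cv2.cvtColor(cv2.imread("pics/top0.png"),cv2.COLOR_BGR2RGB)
a=cv2.resize(im[112:192,155:255],None,fx=4,fy=4,interpolation=cv2.INTER_CUBIC)
b=cv2.resize(im[144:224,297:397],None,fx=4,fy=4,interpolation=cv2.INTER_CUBIC)
save("pics/crop.png",np.hstack([a,b]))
hsv=cv2.cvtColor(im,cv2.COLOR_RGB2HSV)
m=((hsv[...,0]>18)&(hsv[...,0]<35)&(hsv[...,1]>130)).astype(np.uint8);m[:,:300]=0;m[:,400:]=0
(c,r)=cv2.minEnclosingCircle(np.argwhere(m)[:,::-1].astype(np.float32));print(c,r,ray("top",*c,.036))
print(get_calibration("top"))
for p in [(211,122),(190,181),(200,152)]: print(ray("top",*p,.085))
print(get_calibration("wrist"))
```

```text
(346.52777099609375, 182.23611450195312) 25.67705726623535 [ 0.4918 -0.1116  0.036 ]
{'camera_matrix': array([[514.8486,   0.    , 307.4846],
       [  0.    , 514.8486, 199.2075],
       [  0.    ,   0.    ,   1.    ]]), 'pose': array([[ 0.0125,  0.9972, -0.074 ,  0.3865],
       [-0.9997,  0.0111, -0.0197, -0.0571],
       [-0.0188,  0.0742,  0.9971,  1.0091],
       [ 0.    ,  0.    ,  0.    ,  1.    ]])}
[0.5945 0.1392 0.085 ]
[0.4858 0.1745 0.085 ]
[0.539  0.1578 0.085 ]
{'camera_matrix': array([[294.6448,   0.    , 320.0748],
       [  0.    , 294.6448, 203.3299],
       [  0.    ,   0.    ,   1.    ]]), 'pose': array([[ 0.4417, -0.8581, -0.262 ,  0.2096],
       [ 0.8972,  0.4225,  0.1287,  0.5939],
       [ 0.0003, -0.2919,  0.9565,  0.3728],
       [ 0.    ,  0.    ,  0.    ,  1.    ]])}
```

View pics/crop.png

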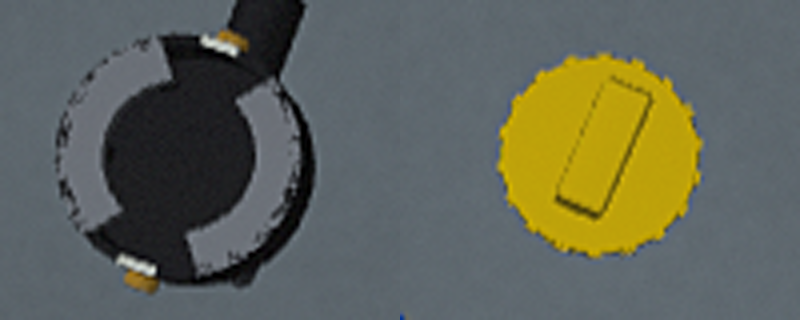

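The crop shows the mouth with gaps toward (216,58) and (144,253), so it lies near −20°. The yellow bar runs from (632,87) to (580,207), near −23°. The yellow cover is upright and has its bar, so the choice holds.

```bash
cat >> h.py <<'E'
from scipy.spatial.transform import Rotation as Ro
np.set_printoptions(precision=4,suppress=True)
def go(t,yaw):
    s=state();w,x,y,z=s["tool_rot"];R=Ro.from_quat([x,y,z,w]).as_matrix()
    print("tool",s["tool_pos"],"yaw",np.degrees(np.arctan2(R[1,0],R[0,0])),"down",R[:,2],"t",s["time"],"q6",s["joint_pos"][5])
    cur=np.degrees(np.arctan2(R[1,0],R[0,0]));d=(cur-yaw+90)%180-90
    print("shift tool units",R.T@(np.array(t)-s["tool_pos"])*10,"twist units",np.radians(d)*10)
E
python3 - <<'E'
from h import *
A=lambda x,y,z:ray("top",155+x/4,112+y/4,z)
B=lambda x,y,z:ray("top",297+(x-400)/4,144+y/4,z)
ang=lambda p,q:np.degrees(np.arctan2(*(q-p)[[1,0]]))
L=[A(162,38,.085),A(265,65,.085),A(90,232,.085),A(198,275,.085)]
l=[A(172,80,.085),A(237,98,.085),A(123,207,.085),A(190,233,.085)]
for k in (L,l): print("mouth",sum(k)/4,ang((k[2]+k[3])/2,(k[0]+k[1])/2))
k=[B(613,77,.078),B(652,98,.078),B(603,217,.078),B(556,198,.078)]
print("bar",sum(k)/4,ang((k[2]+k[3])/2,(k[0]+k[1])/2))
go([.49,-.11,.2],-24)
E
```

```text
mouth [0.5426 0.1585 0.085 ] -17.388568403538766
mouth [0.5416 0.1576 0.085 ] -18.534891457358533
bar [ 0.4898 -0.1128  0.078 ] -23.273580688059077
tool [0.2756 0.5609 0.2533] yaw 153.8285330483171 down [-0.0001 -0.     -1.    ] t 0.5 q6 -0.11901829939000658
shift tool units [-4.8828 -5.0756  0.533 ] twist units -0.37899247905110767
```

Request:
apply_moves:
  targets:
    - {"translation":[-0.24,-0.25,0],"twist":0,"hand":1}
    - {"translation":[-0.24,-0.25,0],"twist":0,"hand":1}
    - {"translation":[-0.24,-0.25,0],"twist":0,"hand":1}
    - {"translation":[-0.24,-0.25,0],"twist":0,"hand":1}
    - {"translation":[-0.24,-0.25,0],"twist":0,"hand":1}
    - {"translation":[-0.24,-0.25,0],"twist":0,"hand":1}
    - {"translation":[-0.24,-0.25,0],"twist":0,"hand":1}
    - {"translation":[-0.24,-0.25,0],"twist":0,"hand":1}

```text
time: 1.3
tool_pos: [0.36, 0.2954, 0.2535]
tool_rot: [0.0, 0.226, 0.974, 0.0]
contact_force: [0.4, -0.3, 0.1]
gripper_width: 1.005
grasp_force: 0.0
```

Request:
apply_moves:
  targets:
    - {"translation":[-0.24,-0.25,0],"twist":0,"hand":1}
    - {"translation":[-0.24,-0.25,0],"twist":0,"hand":1}
    - {"translation":[-0.24,-0.25,0],"twist":0,"hand":1}
    - {"translation":[-0.24,-0.25,0],"twist":0,"hand":1}
    - {"translation":[-0.24,-0.25,0],"twist":0,"hand":1}
    - {"translation":[-0.24,-0.25,0],"twist":0,"hand":1}
    - {"translation":[-0.24,-0.25,0.1],"twist":-0.3,"hand":1}
    - {"translation":[-0.24,-0.25,0.1],"twist":0,"hand":1}

```text
time: 2.1
tool_pos: [0.4454, 0.0314, 0.2338]
tool_rot: [0.001, 0.212, 0.977, 0.0]
contact_force: [0.4, 0.1, 1.2]
gripper_width: 1.001
grasp_force: 0.0
```

Request:
apply_moves:
  targets:
    - {"translation":[-0.24,-0.25,0.1],"twist":0,"hand":1}
    - {"translation":[-0.24,-0.25,0.1],"twist":0,"hand":1}
    - {"translation":[0,0,0],"twist":0,"hand":1}
    - {"translation":[0,0,0],"twist":0,"hand":1}

```text
time: 2.5
tool_pos: [0.4677, -0.0329, 0.2131]
tool_rot: [-0.0, 0.213, 0.977, 0.0]
contact_force: [-0.0, 0.8, -0.8]
gripper_width: 0.999
grasp_force: 0.0
```

Run:
```python
from h import *
cal=get_calibration("wrist");im=grab_frame("wrist");save("pics/w1.png",im)
hsv=cv2.cvtColor(im,cv2.COLOR_RGB2HSV)
for r in recognise("wrist","cover_grip")[:3]: print(r["score"],np.array(r["point"]),proj("wrist",r["point"],cal))
print("proj bar", [proj("wrist",p,cal) for p in ([.4898,-.1128,.078],[.4898+.0275,-.1128-.0119,.078],[.4898-.0275,-.1128+.0119,.078])])
go([.4898,-.1128,.064],-23.3)
```

```text
0.94 [ 0.4825 -0.1004  0.036 ] [268.3084 225.5672]
0.91 [ 0.3547 -0.1166  0.038 ] [191.5933 120.0226]
0.82 [0.3737 0.0043 0.0346] [313.8831  83.4907]
proj bar [array([252.905 , 253.1601]), array([255.5604, 280.8422]), array([250.0794, 223.7032])]
tool [ 0.4679 -0.0319  0.2138] yaw 155.5835693969916 down [ 0.0007  0.0002 -1.    ] t 2.6 q6 -1.3718917585439376
shift tool units [-0.5332 -0.6467  1.4977] twist units -0.1948538989252198
```

View pics/w1.png

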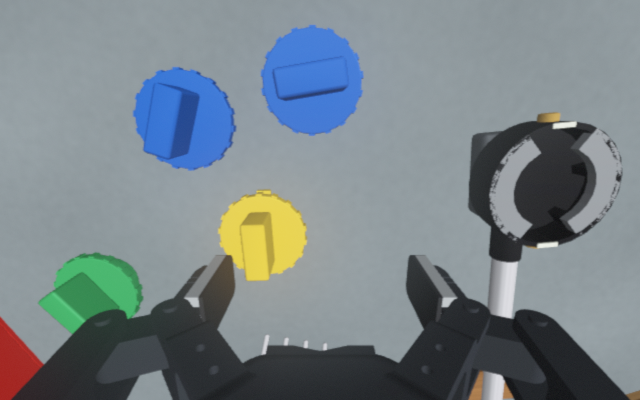

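Wrist picture: yellow cover at (262,235), with bar top about (257,252), roughly 4 mm toward +y of my first estimate. Blue covers are at (185,118) and (312,80), green at (98,290), and the mouth at (553,185). I'm aligning above it, then descending.

Request:
apply_moves:
  targets:
    - {"translation":[-0.26,-0.31,0.1],"twist":0,"hand":1}
    - {"translation":[-0.26,-0.31,0.2],"twist":0,"hand":1}
    - {"translation":[0,0,0.2],"twist":0,"hand":1}
    - {"translation":[0,0,0],"twist":0,"hand":1}
    - {"translation":[0,0,0],"twist":0,"hand":1}

```text
time: 3.1
tool_pos: [0.4895, -0.1094, 0.1637]
tool_rot: [-0.0, 0.211, 0.977, 0.0]
contact_force: [-0.3, -0.7, 1.4]
gripper_width: 1.001
grasp_force: 0.0
```

Run:
```python
from h import *
cal=get_calibration("wrist");im=grab_frame("wrist");save("pics/w2.png",im)
for y in (-.1128,-.109): print(y,proj("wrist",[.49,y,.078],cal))
go([.4905,-.110,.064],-23.3)
```

```text
-0.1128 [315.5692 220.2862]
-0.109 [320.2379 218.2907]
tool [ 0.49   -0.1096  0.1645] yaw 155.6480267113289 down [ 0.0015 -0.0004 -1.    ] t 3.15 q6 -1.514202573107304
shift tool units [-0.0053 -0.0021  1.0049] twist units -0.18360397530343328
```

View pics/w2.png

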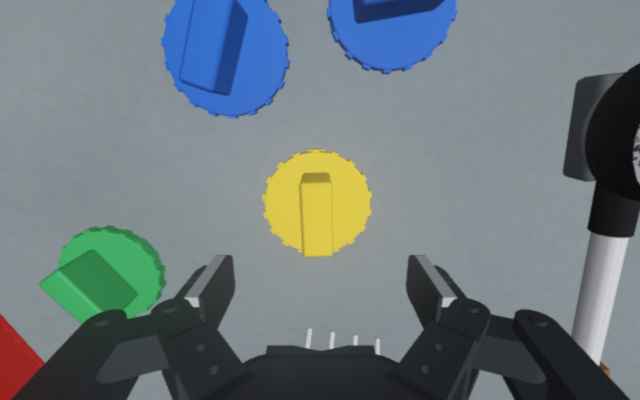

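The bar top is at (317,218), centred between the fingers and square to them. I'm descending and gripping.

Request:
apply_moves:
  targets:
    - {"translation":[0,-0.01,0.3],"twist":0,"hand":1}
    - {"translation":[0,0,0.3],"twist":0,"hand":1}
    - {"translation":[0,0,0.25],"twist":0,"hand":1}
    - {"translation":[0,0,0.15],"twist":0,"hand":1}
    - {"translation":[0,0,0],"twist":0,"hand":1}
    - {"translation":[0,0,0],"twist":0,"hand":1}

```text
time: 3.75
tool_pos: [0.4901, -0.1113, 0.0647]
tool_rot: [0.001, 0.211, 0.977, -0.0]
contact_force: [-0.1, -0.5, -0.3]
gripper_width: 1.002
grasp_force: 0.0
```

Request:
apply_moves:
  targets:
    - {"translation":[0,0,0],"twist":0,"hand":0}
    - {"translation":[0,0,0],"twist":0,"hand":0}
    - {"translation":[0,0,0],"twist":0,"hand":0}
    - {"translation":[0,0,0],"twist":0,"hand":0}
    - {"translation":[0,0,0],"twist":0,"hand":0}
    - {"translation":[0,0,0],"twist":0,"hand":0}
    - {"translation":[0,0,0],"twist":0,"hand":0}
    - {"translation":[0,0,0],"twist":0,"hand":0}

```text
time: 4.55
tool_pos: [0.4894, -0.1116, 0.0638]
tool_rot: [0.0, 0.212, 0.977, -0.0]
contact_force: [-1.9, -0.1, 4.1]
gripper_width: 0.274
grasp_force: 60.6
```

Request:
apply_moves:
  targets:
    - {"translation":[0,0,-0.2],"twist":0,"hand":0}
    - {"translation":[0,0,-0.4],"twist":0,"hand":0}
    - {"translation":[0,0,-0.4],"twist":0,"hand":0}
    - {"translation":[0,0,-0.4],"twist":0,"hand":0}
    - {"translation":[0.15,0.35,-0.2],"twist":0,"hand":0}
    - {"translation":[0.15,0.35,0],"twist":0,"hand":0}
    - {"translation":[0.15,0.35,0],"twist":0,"hand":0}
    - {"translation":[0.1,0.35,0],"twist":0,"hand":0}

```text
time: 5.35
tool_pos: [0.4961, 0.0404, 0.2222]
tool_rot: [-0.001, 0.212, 0.977, 0.0]
contact_force: [1.1, 0.0, -2.0]
gripper_width: 0.273
grasp_force: 60.0
```

Request:
apply_moves:
  targets:
    - {"translation":[0,0,0],"twist":0,"hand":0}
    - {"translation":[0,0,0],"twist":0,"hand":0}

```text
time: 5.55
tool_pos: [0.4963, 0.0394, 0.2221]
tool_rot: [-0.001, 0.211, 0.978, -0.0]
contact_force: [0.0, -0.9, -0.8]
gripper_width: 0.272
grasp_force: 60.2
```

Run:
```python
from h import *
cal=get_calibration("wrist");np.save("cal3",cal,allow_pickle=True);im=grab_frame("wrist");save("pics/w3.png",im)
for r in recognise("wrist","mouth")[:2]: print(r["score"],np.array(r["point"]))
a=np.radians(-18);c=np.array([.542,.158,.085])
print(proj("wrist",c,cal),[proj("wrist",c+s*.0525*np.array([np.cos(a),np.sin(a),0]),cal) for s in (1,-1)])
go([.542,.158,.18],-18)
```

```text
0.73 [0.5432 0.1608 0.0648]
[460.8319 191.0089] [array([459.3615, 244.2176]), array([462.4805, 131.3486])]
tool [0.4966 0.0382 0.2224] yaw 155.51186016510576 down [-0.0014 -0.0003 -1.    ] t 5.65 q6 -1.215886113830297
shift tool units [0.0828 1.2787 0.4233] twist units -1.1323940244870578
```

View pics/w3.png

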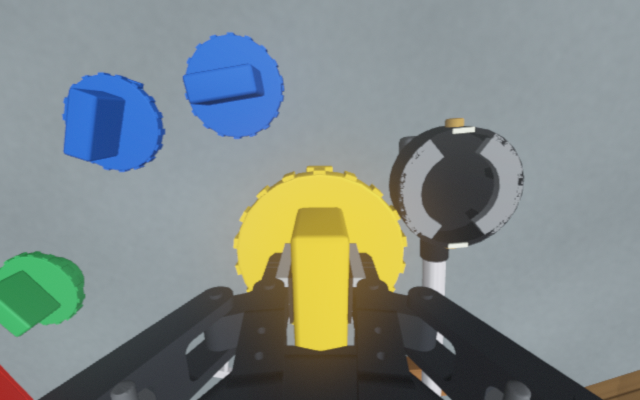

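Run:
```python
from h import *
cal=np.load("cal3.npy",allow_pickle=True).item()
im=cv2.cvtColor(cv2.imread("pics/w3.png"),cv2.COLOR_BGR2RGB)
g=cv2.cvtColor(im,cv2.COLOR_RGB2HSV);print(g[185,412],g[185,510],g[185,560],g[185,455])
o=(385,110);save("pics/w3c.png",cv2.resize(im[110:260,385:540],None,fx=4,fy=4,interpolation=cv2.INTER_CUBIC))
```

```text
[105   9 169] [105  15 170] [ 99  23 158] [120   9  58]
```

View pics/w3c.png

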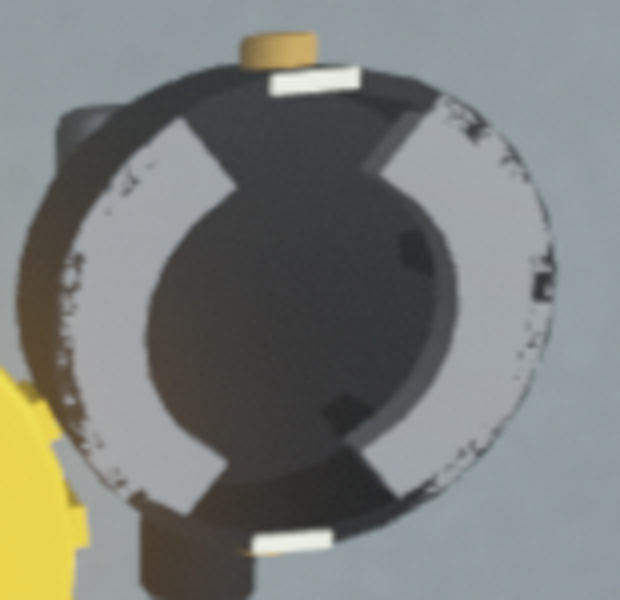

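Run:
```python
from h import *
cal=np.load("cal3.npy",allow_pickle=True).item()
A=lambda x,y:ray("wrist",385+x/4,110+y/4,.085,cal)
ang=lambda p,q:np.degrees(np.arctan2(*(q-p)[[1,0]]))
for k in ([A(237,187),A(380,175),A(228,462),A(345,443)],[A(183,118),A(437,95),A(188,515),A(398,498)]):
    print(sum(k)/4,ang((k[0]+k[1])/2,(k[2]+k[3])/2)); print([np.linalg.norm(p-sum(k)/4) for p in k])
print("white",(A(315,82)+A(292,543))/2,ang(A(315,82),A(292,543)))
h=np.array([A(147,330),A(237,187),A(380,175),A(458,295),A(228,462),A(345,443),A(180,240),A(180,420),A(435,365)])
x=np.linalg.lstsq(np.c_[2*h[:,:2],np.ones(9)],(h[:,:2]**2).sum(1),rcond=None)[0];print("hole",x[:2],np.sqrt(x[2]+x[0]**2+x[1]**2))
go([.5435,.1555,.20],-18)
```

```text
[0.5408 0.1569 0.085 ] -21.041349665509408
[np.float64(0.034647508436906845), np.float64(0.03537063437719849), np.float64(0.03564440981387141), np.float64(0.03273545771434313)]
[0.5401 0.158  0.085 ] -18.840374202403666
[np.float64(0.05366807255955823), np.float64(0.053333883022350044), np.float64(0.05222753445616705), np.float64(0.05257146579573316)]
white [0.5424 0.1578 0.085 ] -19.228520023529722
hole [0.5406 0.1575] 0.0343901425094624
tool [0.4966 0.0382 0.2224] yaw 155.51186016510576 down [-0.0014 -0.0003 -1.    ] t 5.65 q6 -1.215886113830297
shift tool units [0.059  1.262  0.2233] twist units -1.1323940244870578
```

Run:
```python
from h import *
cal=np.load("cal3.npy",allow_pickle=True).item()
im=cv2.imread("pics/w3.png");hsv=cv2.cvtColor(im,cv2.COLOR_BGR2HSV)
m=((hsv[...,0]>20)&(hsv[...,0]<35)&(hsv[...,1]>120)).astype(np.uint8);m[300:]=0
ys,xs=np.nonzero(m[:270]);print("obs top",ys.min(),"l/r",xs.min(),xs.max())
s=state();R=Ro.from_quat(np.array(s["tool_rot"])[[1,2,3,0]]).as_matrix();T=np.array(s["tool_pos"])
for off in (0,.003,-.003):
  c=T+R@[off,0,.0068+.021]
  P=np.array([proj("wrist",c+.047*np.array([np.cos(t),np.sin(t),0]),cal) for t in np.linspace(0,6.28,90)])
  Q=P[P[:,1]<270];e=[proj("wrist",T+R@[off+.03,y,.0068-.021],cal) for y in (-.012,.012)]
  print(off,"top",P[:,1].min(),"l/r",Q[:,0].min(),Q[:,0].max(),"bar end top",e)
go([.541,.1577,.165],-19)
```

```text
obs top 119 l/r 234 461
0 top 170.60531742932127 l/r 231.95235585433633 403.04207940815434 bar end top [array([285.3661, 234.359 ]), array([347.691 , 234.4643])]
0.003 top 164.69359472477356 l/r 231.48359046640766 403.50355804900977 bar end top [array([285.1112, 227.0891]), array([347.92  , 227.1962])]
-0.003 top 176.4479615923198 l/r 232.41607983321202 402.5855663307822 bar end top [array([285.617 , 241.5177]), array([347.4654, 241.6213])]
tool [0.4966 0.0382 0.2224] yaw 155.51186016510576 down [-0.0014 -0.0003 -1.    ] t 5.65 q6 -1.215886113830297
shift tool units [0.0905 1.2719 0.5733] twist units -0.9578610992876249
```

Request:
apply_moves:
  targets:
    - {"translation":[0.02,0.3,0],"twist":0,"hand":0}
    - {"translation":[0.02,0.3,0],"twist":0,"hand":0}
    - {"translation":[0.02,0.3,0],"twist":0,"hand":0}
    - {"translation":[0.03,0.35,0],"twist":0,"hand":0}
    - {"translation":[0,0,0],"twist":-0.5,"hand":0}
    - {"translation":[0,0,0],"twist":-0.46,"hand":0}
    - {"translation":[0,0,0.3],"twist":0,"hand":0}
    - {"translation":[0,0,0],"twist":0,"hand":0}

```text
time: 6.45
tool_pos: [0.5382, 0.1547, 0.1888]
tool_rot: [-0.004, 0.166, 0.986, -0.001]
contact_force: [-0.5, 0.6, -2.9]
gripper_width: 0.273
grasp_force: 60.4
```

Run:
```python
from h import *
go([.5408,.157,.125],-19)
cal=get_calibration("scene");im=grab_frame("scene");im2=grab_frame("top")
a=cv2.resize(im[120:320,330:530],None,fx=2,fy=2);b=cv2.resize(im2[90:210,140:260],None,fx=3.34,fy=3.34)[:400,:400]
save("pics/s4.png",np.hstack([a,b]))
go([.5408,.157,.125],-19)
```

```text
tool [0.5382 0.1547 0.1888] yaw 160.9326676372387 down [-0.0083 -0.0014 -1.    ] t 6.45 q6 -1.0909270505781397
shift tool units [-0.0214  0.0329  0.6375] twist units -0.011751714233320075
tool [0.54   0.1552 0.1923] yaw 160.95363930826312 down [-0.0027 -0.0005 -1.    ] t 6.55 q6 -1.0908458888427726
shift tool units [-0.0032  0.0201  0.6731] twist units -0.008091467143106722
```

View pics/s4.png

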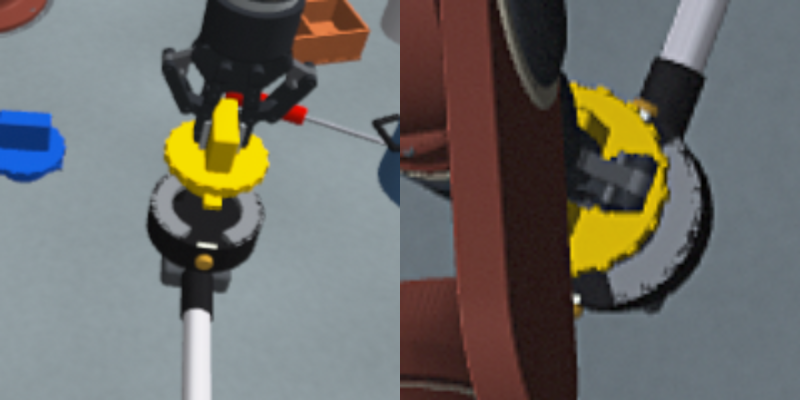

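The scene crop shows the cover above the head, with the lug (212,200) pointing at the gap by the eyelet (205,250). I'm lowering it and watching the force.

Request:
apply_moves:
  targets:
    - {"translation":[0,0.02,0.2],"twist":0,"hand":0}
    - {"translation":[0,0,0.15],"twist":0,"hand":0}
    - {"translation":[0,0,0],"twist":0,"hand":0}
    - {"translation":[0,0,0],"twist":0,"hand":0}

```text
time: 6.95
tool_pos: [0.5412, 0.158, 0.1584]
tool_rot: [-0.0, 0.165, 0.986, -0.0]
contact_force: [-0.1, -0.1, -1.0]
gripper_width: 0.275
grasp_force: 60.5
```

Request:
apply_moves:
  targets:
    - {"translation":[0,0,0.07],"twist":0,"hand":0}
    - {"translation":[0,0,0.07],"twist":0,"hand":0}
    - {"translation":[0,0,0],"twist":0,"hand":0}

```text
time: 7.25
tool_pos: [0.5405, 0.1581, 0.1431]
tool_rot: [-0.001, 0.165, 0.986, -0.0]
contact_force: [0.4, 0.0, -1.6]
gripper_width: 0.275
grasp_force: 60.5
```

Request:
apply_moves:
  targets:
    - {"translation":[0,0,0.05],"twist":0,"hand":0}
    - {"translation":[0,0,0.05],"twist":0,"hand":0}
    - {"translation":[0,0,0],"twist":0,"hand":0}

```text
time: 7.55
tool_pos: [0.5406, 0.1582, 0.1332]
tool_rot: [-0.001, 0.165, 0.986, -0.0]
contact_force: [-0.5, 1.0, -2.2]
gripper_width: 0.273
grasp_force: 60.5
```

Request:
apply_moves:
  targets:
    - {"translation":[0,0,0.04],"twist":0,"hand":0}
    - {"translation":[0,0,0.04],"twist":0,"hand":0}
    - {"translation":[0,0,0],"twist":0,"hand":0}

```text
time: 7.85
tool_pos: [0.5407, 0.1581, 0.1255]
tool_rot: [-0.001, 0.165, 0.986, -0.0]
contact_force: [0.2, 0.2, -1.7]
gripper_width: 0.269
grasp_force: 60.5
```

Request:
apply_moves:
  targets:
    - {"translation":[0,0,0],"twist":0.6,"hand":0}
    - {"translation":[0,0,0],"twist":0.8,"hand":0}
    - {"translation":[0,0,0],"twist":0.8,"hand":0}
    - {"translation":[0,0,0],"twist":0.8,"hand":0}
    - {"translation":[0,0,0],"twist":0,"hand":0}

```text
time: 8.35
tool_pos: [0.5412, 0.1582, 0.1264]
tool_rot: [0.0, 0.31, 0.951, 0.0]
contact_force: [-0.9, 0.2, -2.5]
gripper_width: 0.274
grasp_force: 60.6
```

Request:
apply_moves:
  targets:
    - {"translation":[0,0,0],"twist":0.8,"hand":0}
    - {"translation":[0,0,0],"twist":0.8,"hand":0}
    - {"translation":[0,0,0],"twist":0.8,"hand":0}
    - {"translation":[0,0,0],"twist":0.8,"hand":0}
    - {"translation":[0,0,0],"twist":0.8,"hand":0}
    - {"translation":[0,0,0],"twist":0.8,"hand":0}
    - {"translation":[0,0,0],"twist":0,"hand":0}

```text
time: 9.05
tool_pos: [0.5412, 0.1582, 0.1264]
tool_rot: [0.0, 0.527, 0.85, 0.0]
contact_force: [-0.1, -0.3, -1.9]
gripper_width: 0.277
grasp_force: 60.6
```

Request:
apply_moves:
  targets:
    - {"translation":[0,0,0],"twist":0.8,"hand":0}
    - {"translation":[0,0,0],"twist":0.8,"hand":0}
    - {"translation":[0,0,0],"twist":0.6,"hand":0}
    - {"translation":[0,0,0],"twist":0,"hand":0}
    - {"translation":[0,0,0],"twist":0,"hand":0}

```text
time: 9.55
tool_pos: [0.5412, 0.1582, 0.1263]
tool_rot: [0.0, 0.616, 0.788, 0.0]
contact_force: [0.2, 0.0, -2.1]
gripper_width: 0.272
grasp_force: 60.6
```

Run:
```python
from h import *
go([.5408,.157,.125],-19-57);print(state()["ft_torque"])
```

```text
tool [0.5412 0.1582 0.1263] yaw 103.90860814080703 down [ 0.0001  0.     -1.    ] t 9.55 q6 -0.09033295153643466
shift tool units [-0.0107 -0.0069  0.0135] twist units -0.015950888524365738
[-0.0059  0.0081  0.039 ]
```

Request:
apply_moves:
  targets:
    - {"translation":[0,0,0],"twist":0.3,"hand":0}
    - {"translation":[0,0,0],"twist":0.3,"hand":0}
    - {"translation":[0,0,0],"twist":0,"hand":0}

```text
time: 9.85
tool_pos: [0.5411, 0.1582, 0.1263]
tool_rot: [-0.0, 0.64, 0.768, -0.0]
contact_force: [0.2, 0.3, -1.5]
gripper_width: 0.277
grasp_force: 60.5
```

Run:
```python
from h import *
go([.5408,.157,.125],-19-60);print(state()["ft_torque"])
```

```text
tool [0.5411 0.1582 0.1263] yaw 100.42119621074986 down [-0.0003  0.     -1.    ] t 9.85 q6 -0.02941832900556846
shift tool units [-0.0116 -0.005   0.0126] twist units -0.10102031845434886
[0.0506 0.069  0.0291]
```

Request:
apply_moves:
  targets:
    - {"translation":[0,0,0],"twist":0.3,"hand":0}
    - {"translation":[0,0,0],"twist":0,"hand":0}

```text
time: 10.05
tool_pos: [0.541, 0.1582, 0.1263]
tool_rot: [0.0, 0.651, 0.759, -0.0]
contact_force: [-1.0, -0.2, -1.0]
gripper_width: 0.27
grasp_force: 62.7
```

Run:
```python
from h import *
go([.5408,.157,.125],-19-60);print(state()["ft_torque"],state()["contact_force"])
```

```text
tool [0.541  0.1582 0.1263] yaw 98.81371792084798 down [-0.0005 -0.0006 -1.    ] t 10.05 q6 -0.0009639602890465046
shift tool units [-0.0116 -0.0038  0.0132] twist units -0.3815782065855006
[-0.0477  0.1862  0.792 ] [-1.0169 -0.1804 -0.9575]
```

Request:
apply_moves:
  targets:
    - {"translation":[0,0,0],"twist":0.3,"hand":0}
    - {"translation":[0,0,0],"twist":0,"hand":0}

```text
time: 10.25
tool_pos: [0.541, 0.1582, 0.1263]
tool_rot: [0.0, 0.661, 0.75, -0.001]
contact_force: [-0.4, 0.6, -0.4]
gripper_width: 0.276
grasp_force: 73.2
```

Run:
```python
from h import *
go([.5408,.157,.125],-19-60);print(state()["ft_torque"],state()["contact_force"])
```

```text
tool [0.541  0.1582 0.1263] yaw 97.23750096887501 down [-0.0003 -0.0013 -1.    ] t 10.25 q6 0.02714601492168601
shift tool units [-0.0117 -0.0033  0.0132] twist units -0.6566799619622792
[-0.0864  0.269   1.9719] [-0.4405  0.6256 -0.4143]
```

The torque rises to 2 N m, so the stop is reached. I'm easing off, opening and retreating straight up.

Request:
apply_moves:
  targets:
    - {"translation":[0,0,0],"twist":-0.3,"hand":0}
    - {"translation":[0,0,0],"twist":0,"hand":1}
    - {"translation":[0,0,0],"twist":0,"hand":1}
    - {"translation":[0,0,0],"twist":0,"hand":1}
    - {"translation":[0,0,0],"twist":0,"hand":1}
    - {"translation":[0,0,0],"twist":0,"hand":1}
    - {"translation":[0,0,0],"twist":0,"hand":1}
    - {"translation":[0,0,0],"twist":0,"hand":1}

```text
time: 11.05
tool_pos: [0.5412, 0.1582, 0.1263]
tool_rot: [0.0, 0.652, 0.758, 0.0]
contact_force: [0.6, -0.2, -0.2]
gripper_width: 0.994
grasp_force: 0.0
```

Request:
apply_moves:
  targets:
    - {"translation":[0,0,-0.2],"twist":0,"hand":1}
    - {"translation":[0,0,-0.3],"twist":0,"hand":1}
    - {"translation":[0,0,-0.4],"twist":0,"hand":1}
    - {"translation":[0,0,-0.4],"twist":0,"hand":1}
    - {"translation":[0,0,0],"twist":0,"hand":1}
    - {"translation":[0,0,0],"twist":0,"hand":1}

```text
time: 11.65
tool_pos: [0.5418, 0.1584, 0.2578]
tool_rot: [0.001, 0.652, 0.758, 0.001]
contact_force: [-0.0, 0.8, -0.3]
gripper_width: 0.998
grasp_force: 0.0
```

Run:
```python
from h import *
im=grab_frame("scene");w=grab_frame("wrist")
save("pics/f.png",np.hstack([cv2.resize(im[160:310,350:500],(400,400)),cv2.resize(w,(400,250))[:250].repeat(1,0) if 0 else cv2.copyMakeBorder(cv2.resize(w,(400,250)),0,150,0,0,cv2.BORDER_CONSTANT)]))
print(state()["contact_force"],state()["tool_pos"])
```

```text
[-0.1995 -0.596  -1.3196] [0.5405 0.1581 0.2547]
```

View pics/f.png

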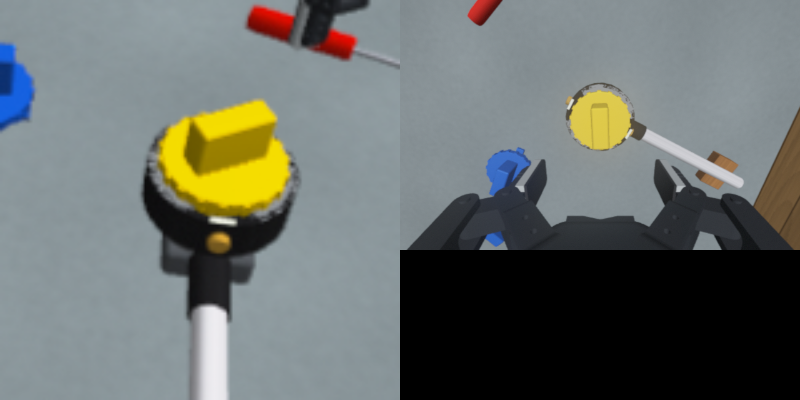

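The cover sits flat in the head, with its bar turned about 60° from the shaft line, and the gripper is clear of it.

```bash
python3 -c "
from plant import *
print(job_done())"
```

```text
the job is handed in; nothing more can be done
None
```

The yellow cover is in the head, turned about 60° clockwise to its stop and released. The old green cover was left alone, and I handed the job in at about 12 s; it returned no verdict.

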